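# Feel round the joint face of a stripped gear pump

## Task

Check the pump body's machined joint face for burrs: with the gripper closed so that its tips serve as one finger, pointing straight down, put the fingertip on the middle of the face close to the upright dowel pin, on its clockwise side, and run it along the face clockwise (seen from above) right round the gear pocket until it comes close to the dowel pin from the other side. Keep the touch light, and do not push, lift or tip the pump body or disturb the parts lying round it. Finish with the hand lifted clear.

Things in the scene. Friction and masses are not known exactly. Their poses are not given: they have to be found in the camera images.
- pump_body: cast-iron gear pump body, 3.8 kg, loose and rigid, standing open end up, 86 mm high. Origin: centre of underside; z up, x along the long centre line away from its upright foot plate (110 mm wide, 72 high, x -74 to -86 mm). Bright flat joint face on top, 129 x 89 mm oval band 21 mm wide round the 45 mm deep gear pocket. Port bosses at +y and -y; a union on +y reaches y 98 mm, z 53
- dowel (a point): foot of the dowel pin (10 mm diameter, stands 10 mm out of the joint face) in the middle of the band, 86 mm above the body's underside, at x -54, y 0 mm in the body, the end next to the foot plate; the other end has only an empty dowel hole. Flush dark bolt holes 9 mm wide in the face are simply crossed. Touch with some 3 to 15 N; over 30 N is too hard
- bench_mat: black sponge-rubber bench mat under the pump, 230 x 210 x 12 mm; origin: centre of its underside on the bench, z up. It gives about 1 mm per 5 N, so the pump sinks a little straight down when pressed
- face_0 (a point): start of the run: point on the joint face (z 86 mm in the body), on the band's middle line, 24 mm clockwise (from above) from the dowel pin. In the body that line is two half circles of radius 34 mm about x +20 and x -20 mm, y 0, joined by straights at y +34 and -34 mm; clockwise leaves the dowel towards +y. All these points have the body's axes
- face_1 (a point): point on the middle line of the joint face, 27 mm along it from face_0, clockwise seen from above
- face_2 (a point): point on the middle line of the joint face, 55 mm along it from face_0, clockwise seen from above
- face_3 (a point): point on the middle line of the joint face, 82 mm along it from face_0, clockwise seen from above
- face_4 (a point): point on the middle line of the joint face, 109 mm along it from face_0, clockwise seen from above
- face_5 (a point): point on the middle line of the joint face, 136 mm along it from face_0, clockwise seen from above
- face_6 (a point): point on the middle line of the joint face, 164 mm along it from face_0, clockwise seen from above
- face_7 (a point): point on the middle line of the joint face, 191 mm along it from face_0, clockwise seen from above
- face_8 (a point): point on the middle line of the joint face, 218 mm along it from face_0, clockwise seen from above
- face_9 (a point): point on the middle line of the joint face, 246 mm along it from face_0, clockwise seen from above: the end of the run, 24 mm short of the dowel pin on its other side
- gear: loose steel pump gear, 47 mm diameter, 30 mm high, with an 18 mm journal up to 48 mm; origin under its centre; bystander
- union_nut: loose dark steel hexagon nut, 36 mm over flats, 22 mm high; origin under its centre; bystander
- cap_screw: loose screw standing on its 18 mm head, 48 mm high; origin under the head; bystander
- copper_washer: loose copper sealing ring, 36 mm outside, 4 mm thick; origin under its centre; bystander

How it is judged:
By the outcome, as a careful person would: the job done as asked, in the order asked, and still so for the second after the job is handed in, with the robot touching nothing.
It also fails if it takes over 58 s, if anything falls off the work surface, if the arm or the gripper's body presses on something with over 40 N, if the wrist force passes 120 N, or if a joint passes its speed limit or range.

## Robot

A 7-joint arm with a two-finger parallel gripper is mounted at the origin on the work surface. World frame = base frame: x ahead of the robot, y to its left, z up, the work surface at z = 0. Lengths are in mm, angles in rad, forces in N, time in s.
With the tool pointing down it reaches from about 400 to 900 mm from the base axis. Payload 5.5 kg.
Tool frame: the origin (TCP) lies on the centre line of the jaws, within the pads' length; the fingertips stand 11 mm ahead of it and the grasp point (between the pads) lies 8 mm behind it; y points along the fingers, x is the direction in which the jaws open and shut, and the axes are right-handed (so a half turn about y gives the same grasp; the last joint's range is limited). The gripper opens to 92 mm and grips with 3 to 60 N. Pads are 19 mm wide; open, the fingers measure 130 mm over their backs; the gripper's body (75 mm by 190 mm) begins 47 mm behind the grasp point.
Start: joints at [1.596, 0.501, -0.427, 1.55, 0.221, 1.138, -0.21], TCP at [153.151, -631.7, 237.729] pointing down, gripper open.
Joint ranges: [-2.88, 2.88], [-0.31, 2.03], [-1.54, 1.56], [0.2, 2.42], [-1.41, 4.55], [0.19, 2.02], [-2.57, 2.57]. Speed limits (rad/s): [2.57, 2.57, 3.14, 3.14, 3.14, 3.14, 3.14].

## Interface

Orientations are given as [roll, pitch, yaw] about the fixed x, y, z axes, in that order (R = Rz(yaw) Ry(pitch) Rx(roll)).
In Python, from rig import env gives the robot as it stands. The module is installed in compiled form; this text tells all that it offers.
- The arm moves only by the shell command python3 -m pendant 'ROWS' [OPENING] [FORCE]. ROWS is JSON, a list of rows, each a list of 4 numbers: the shift along the world's x, y, z in cm, then the turn about the world's z in degrees. A call has 1 to 20 rows; each row shifts and turns the commanded pose from where the row before left it; what a row does not reach is not made up. A row lasts 1/12 s, in which the tool goes at most 41.7 mm and 7.16 degrees, less where a joint would pass 70% of its speed; a pose out of reach is approached as far as the arm can. A call with a gripper value outside its range is refused whole. OPENING is the closure, from 0 (fully open) to 1 (shut), set as the call begins (- or left out, the last holds). The fingers move at their own pace and stop on an object; FORCE is the grip in N (left out, the last holds). Time passes only in rows, so rows that do not move let the fingers close. It gives the time, the measured TCP pose, the force and the opening at its end, in the units of the state.
- env.get_obs(): the state, without advancing time (a new reading comes with each control period).
- env.snapshot(name): name is "scene" or "top" or "wrist"; returns a dict with "img" (420x560x3 uint8, red, green, blue), "depth" (420x560 float32, mm along the optical axis (not along the pixel's ray), 0 where there is no reading), "fov_y" (degrees; the focal length in pixels is half the picture's height over the tangent of half this angle, whatever the lens; pixels are square), "cx", "cy" (the principal point, pixels), "cam_to_world" (4x4, takes a point from camera to world coordinates); the wrist camera has in their place "T_tool_cam" (4x4, takes a point from camera to tool coordinates, whose origin is the TCP and whose axes are the tool frame's). Camera axes: x right, y up, looking along -z (the intrinsics and any distortion apply to the point x, -y, -z); pixel columns grow to the right and rows downward; lengths in mm; the calibration is good to about 2 mm. A picture is of the moment at which its call begins: read the wrist's pose just before it.
- env.close_job(): hands the job in, once; it reports no verdict.
The state is a dict: "time": time; "q": joint angles; "dq": joint speeds; "tau": joint torques, N m; "position": TCP position; "tcp_rot": TCP orientation; "ft_force": force on the tool from outside, world axes, zero at the start; "moment": the same for the moment, N m; "gripper_width": finger opening in mm.
Only numpy, scipy, OpenCV 4.12 (cv2) and the standard library are available. Lean on these libraries where they do the work, as an engineer would, in place of code of your own. Each camera call takes 0.05 s, during which the arm holds its last target.

## Working session

There is one attempt and no reset: what is moved stays moved. The work goes in short steps, Python scripts to look and compute and a shell command to move; the robot and the scene stay as the last step left them, time stands still between calls to the robot, and variables do not carry over. Pictures are saved under pics/ and viewed, and the job is handed in when it is done.

```bash
mkdir -p pics; python3 - <<'E'
from rig import env
import cv2,numpy as np
o=env.get_obs();print({k:np.round(v,3).tolist() for k,v in o.items()})
for n in ["top","scene"]:
    s=env.snapshot(n);cv2.imwrite(f"pics/{n}0.png",s["img"][:,:,::-1]);np.savez(f"{n}0.npz",**s)
    print(n,s.keys(),s["fov_y"],s["cx"],s["cy"],np.round(s.get("cam_to_world"),3).tolist())
E
```

```text
{'time': 0.0, 'q': [1.596, 0.502, -0.427, 1.551, 0.221, 1.138, -0.21], 'dq': [-0.0, -0.0, -0.0, -0.001, -0.0, 0.003, -0.001], 'tau': [0.0, -56.66, -5.816, -27.911, -0.069, 0.031, 0.0], 'position': [152.911, -631.08, 236.701], 'tcp_rot': [-1.571, 0.002, -1.333], 'ft_force': [0.225, -0.332, 0.832], 'moment': [0.006, 0.063, -0.006], 'gripper_width': 91.863}
top dict_keys(['img', 'depth', 'fov_y', 'cx', 'cy', 'cam_to_world']) 42.21869079805955 275.49097363736377 210.86292738648908 [[-0.013, 0.984, -0.179, 345.953], [-1.0, -0.016, -0.013, 91.309], [-0.015, 0.178, 0.984, 1288.457], [0.0, 0.0, 0.0, 1.0]]
scene dict_keys(['img', 'depth', 'fov_y', 'cx', 'cy', 'cam_to_world']) 45.131814630677816 281.14636450933676 202.21308789525241 [[-0.651, -0.408, 0.64, 1196.981], [0.759, -0.322, 0.567, 627.586], [-0.025, 0.855, 0.519, 611.607], [0.0, 0.0, 0.0, 1.0]]
```

View pics/top0.png

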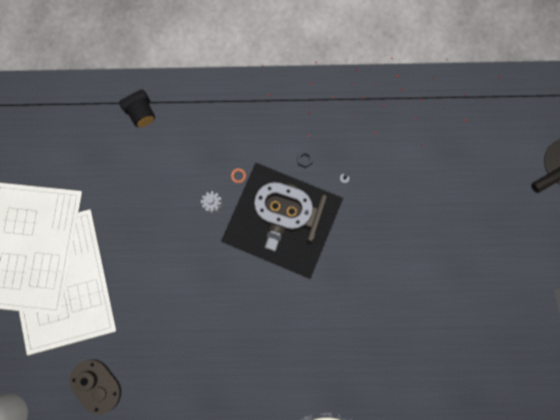

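View pics/scene0.png

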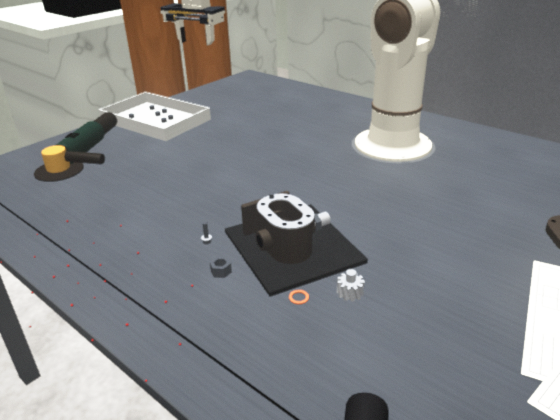

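The top view shows the bright oval face around (284,206), the foot plate at (317,218) and the union at (273,243). In that view body +x points image-left.

```bash
cat > h.py <<'E'
import numpy as np,cv2
def rays(s,uv,T):
    f=210/np.tan(np.radians(s["fov_y"])/2)
    uv=np.asarray(uv,float).reshape(-1,2)
    d=np.c_[(uv[:,0]-s["cx"])/f,-(uv[:,1]-s["cy"])/f,-np.ones(len(uv))]
    return T[:3,3],d@T[:3,:3].T
def onplane(s,uv,z,T):
    o,d=rays(s,uv,T);return o+d*((z-o[2])/d[:,2])[:,None]
def bydepth(s,uv,T):
    o,d=rays(s,uv,T);uv=np.round(np.asarray(uv).reshape(-1,2)).astype(int)
    return o+d*s["depth"][uv[:,1],uv[:,0]][:,None]
def facefit(s,T,z,box,name=None,thr=130):
    img=s["img"].astype(int);m=((img.min(2)>thr)&(img.max(2)-img.min(2)<40)).astype(np.uint8)
    k=np.zeros_like(m);k[box[1]:box[3],box[0]:box[2]]=1;m*=k
    cs,h=cv2.findContours(m,cv2.RETR_EXTERNAL,cv2.CHAIN_APPROX_NONE)
    c=max(cs,key=cv2.contourArea);hull=cv2.convexHull(c)
    P=onplane(s,hull.reshape(-1,2),z,T)[:,:2].astype(np.float32)
    P2=((P-P.mean(0))*10).astype(np.int32).reshape(-1,1,2)
    M=cv2.moments(P2);cen=np.array([M['m10'],M['m01']])/M['m00']/10+P.mean(0)
    th=.5*np.arctan2(2*M['mu11'],M['mu20']-M['mu02'])
    r=cv2.minAreaRect(P)
    return cen,th,r,c
E
python3 - <<'E'
from h import *
for n,box in [("top",(245,172,322,235)),("scene",(250,190,318,232))]:
    s=dict(np.load(n+"0.npz"));T=s["cam_to_world"]
    for z in (93,98):
        cen,th,r,c=facefit(s,T,z,box)
        print(n,z,cen.round(1),np.degrees(th).round(1),[np.round(x,1) for x in r])
    pts=c.reshape(-1,2);m=np.zeros((420,560),np.uint8);cv2.drawContours(m,[c],-1,1,-1);m=cv2.erode(m,np.ones((3,3)))
    v,u=np.nonzero(m);g=(s["img"][v,u].min(1)>150);P=bydepth(s,np.c_[u,v][g],T);print("z face",np.percentile(P[:,2],[10,50,90]).round(1))
s=dict(np.load("top0.npz"));T=s["cam_to_world"]
for n,p,z in [("gear",(211,202),48),("nut",(305,160),22),("screw",(345,178),48),("washer",(238,175),4),("union",(272,243),53),("foot",(317,218),80)]:
    print(n,onplane(s,p,z,T).round(0)[0],bydepth(s,p,T).round(0)[0])
i=cv2.resize(s["img"][140:290,200:360,::-1],None,fx=5,fy=5,interpolation=cv2.INTER_CUBIC);cv2.imwrite("pics/c0.png",i[:600*1] if i.shape[0]>600 else i)
E
```

```text
top 93 [576.6  89.5] 70.1 [array([576.8,  88.8]), array([129. ,  89.2]), np.float64(70.5)]
top 98 [575.6  89.5] 70.1 [array([575.8,  88.8]), array([128.5,  88.8]), np.float64(70.5)]
z face [ 95.   97.6 100.9]
scene 93 [572.6  84. ] 68.2 [array([572.7,  83.9]), array([135. ,  94.4]), np.float64(69.5)]
scene 98 [578.6  89.2] 68.2 [array([578.7,  89.2]), array([133.7,  93.5]), np.float64(69.5)]
z face [94.2 95.6 96.8]
gear [595. 257.  48.] [594. 257.  49.]
nut [699.  35.  22.] [705.  34.   2.]
screw [647. -57.  48.] [652. -59.  25.]
washer [669. 198.   4.] [670. 198.   1.]
union [496. 116.  53.] [495. 116.  62.]
foot [547.  14.  80.] [547.  14.  80.]
```

View pics/c0.png

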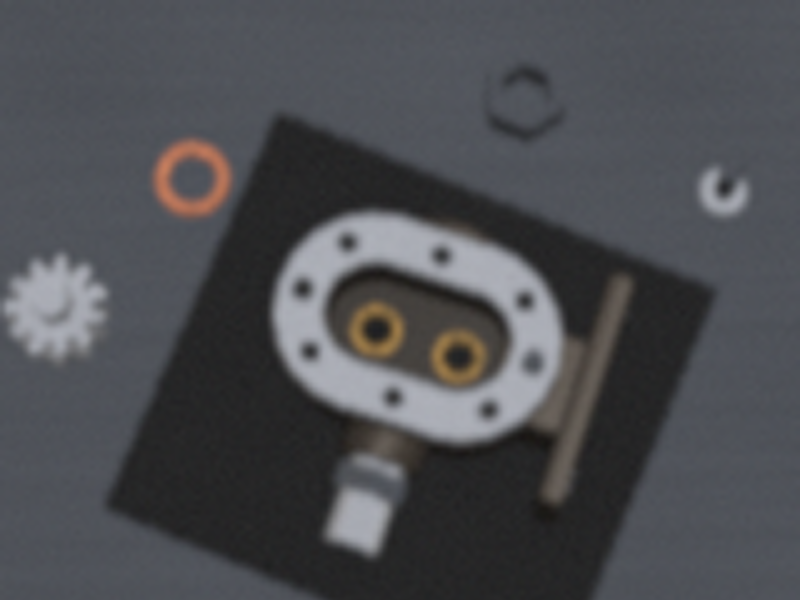

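```bash
python3 -m pendant '[[1.2,2.2,0.5,-1],[1.4,2.4,0.5,-1],[1.4,2.4,0.5,-1],[1.4,2.4,0.5,-1],[1.4,2.4,0.5,-1],[1.4,2.4,0.5,-1],[1.4,2.4,0.5,-1],[1.4,2.4,0.5,-1],[1.4,2.4,0.5,-1],[1.4,2.4,0.5,-1],[1.4,2.4,0.5,-1],[1.4,2.4,0.5,-1],[1.4,2.4,0.5,-1],[1.4,2.4,0.5,-1],[1.4,2.4,0.5,-1],[1.4,2.4,0.5,-1]]' 1 20
```

```text
time: 1.43
position: [375.3, -248.3, 317.7]
tcp_rot: [-1.571, -0.0, -1.613]
ft_force: [-0.2, 0.3, -0.8]
gripper_width: 0.2
```

```bash
python3 -m pendant '[[1.4,2.4,0,-1.2],[1.4,2.4,0,-1.2],[1.4,2.4,0,-1.2],[1.4,2.4,0,-1.2],[1.4,2.4,0,-1.2],[1.4,2.4,0,-1.2],[1.4,2.4,0,-1.2],[1.4,2.4,0,-1.2],[1.4,2.4,0,-1.2],[1.4,2.4,0,-1.2],[1.4,2.4,0,-1.2],[1.4,2.4,0,-1.2],[1.4,2.4,0,-1.2],[1,1.5,0,-1.2],[0,0,0,0],[0,0,0,0]]'; python3 - <<'E'
from rig import env
import cv2,numpy as np
o=env.get_obs();print({k:np.round(v,3).tolist() for k,v in o.items()})
s=env.snapshot("wrist");cv2.imwrite("pics/w1.png",s["img"][:,:,::-1]);np.savez("w1.npz",pos=o["position"],rot=o["tcp_rot"],**s);print(s["fov_y"],s["cx"],s["cy"],s["T_tool_cam"].round(2).tolist())
E
```

```text
time: 2.77
position: [566.8, 78.5, 317.1]
tcp_rot: [-1.572, 0.0, -1.903]
ft_force: [0.2, -0.7, 0.5]
gripper_width: 0.5
{'time': 2.767, 'q': [0.489, 0.376, -0.867, 1.644, 0.298, 1.262, -2.339], 'dq': [0.039, -0.02, 0.018, 0.016, 0.002, 0.004, 0.012], 'tau': [-1.29, -42.327, -9.32, -29.294, -0.054, -0.22, -0.172], 'position': [566.817, 78.469, 317.104], 'tcp_rot': [-1.572, 0.0, -1.903], 'ft_force': [0.17, -0.686, 0.523], 'moment': [0.021, -0.015, 0.014], 'gripper_width': 0.45}
67.22555382996687 280.29277781880177 212.06665063409432 [[1.0, -0.0, 0.0, -0.11], [0.0, 0.29, -0.96, -146.64], [0.0, 0.96, 0.29, 80.1], [0.0, 0.0, 0.0, 1.0]]
```

View pics/w1.png

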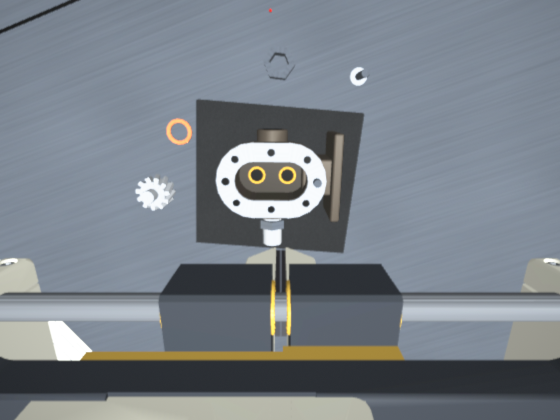

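The wrist view shows the face at (271,180) with the dowel at (317,183), and the narrow closed tips near (281,260). I'll fit the face from this view.

```bash
cat >> h.py <<'E'
from scipy.spatial.transform import Rotation as Ro
def wristT(s):
    T=np.eye(4);T[:3,:3]=Ro.from_euler('xyz',s["rot"]).as_matrix();T[:3,3]=s["pos"];return T@s["T_tool_cam"]
E
python3 - <<'E'
from h import *
s=dict(np.load("w1.npz"));T=wristT(s)
for z in (94,96,98):
    cen,th,r,c=facefit(s,T,z,(205,130,331,219),thr=150)
    print(z,cen.round(1),np.degrees(th).round(2),[np.round(x,1) for x in r])
m=np.zeros((420,560),np.uint8);cv2.drawContours(m,[c],-1,1,-1);m=cv2.erode(m,np.ones((5,5)))
v,u=np.nonzero(m);g=(s["img"][v,u].min(1)>170);P=bydepth(s,np.c_[u,v][g],T);print("z",np.percentile(P[:,2],[10,50,90]).round(1))
A=np.c_[P[:,:2]-P[:,:2].mean(0),np.ones(len(P))];print(np.linalg.lstsq(A,P[:,2],rcond=None)[0])
f=210/np.tan(np.radians(s["fov_y"])/2)
for n,p in [("dowel top",(317,183))]: print(n,onplane(s,p,107,T).round(1))
for t in (0,11):
    q=np.linalg.inv(s["T_tool_cam"])@[0,t,0,1];print("tip px",s["cx"]+f*q[0]/-q[2],s["cy"]-f*q[1]/-q[2])
cv2.imwrite("pics/w1c.png",cv2.resize(s["img"][120:320,190:400,::-1],None,fx=3,fy=3))
E
```

```text
94 [574.8  87.7] 70.74 [array([574.4,  87.7]), array([131.2,  91.4]), np.float64(69.6)]
96 [575.2  87.6] 70.78 [array([574.8,  87.5]), array([130.5,  90.9]), np.float64(69.6)]
98 [575.5  87.4] 70.77 [array([575.2,  87.3]), array([129.8,  90.4]), np.float64(69.6)]
z [96.  97.1 98.1]
[ 1.24830773e-01 -5.55738610e-02  9.84278333e+01]
dowel top [[558.2  37.  107. ]]
tip px 280.52611174977875 276.90399110889257
tip px 280.5162362907065 267.141534055179
```

View pics/w1c.png

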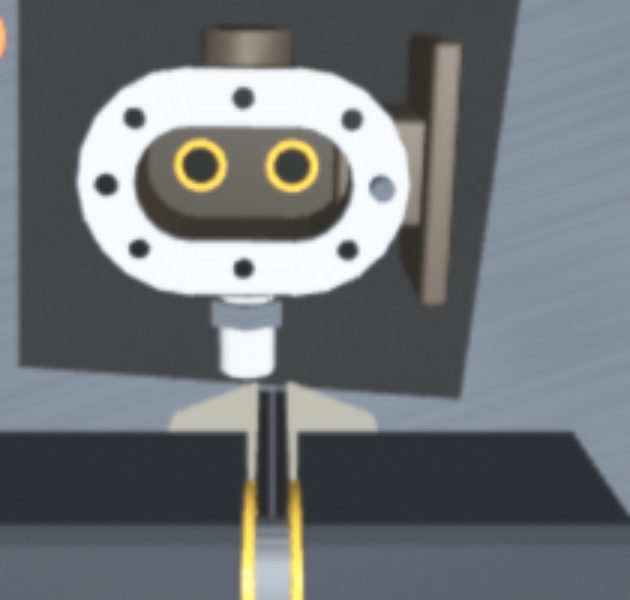

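```bash
cat >> h.py <<'E'
C=np.array([575.5,87.8]);YAW=np.radians(70.4)
def bp(s): # s = mm along from face_0, clockwise
    L=34*np.pi/2;s=s+24
    if s<L: a=s/34; return np.array([-20-34*np.cos(a),34*np.sin(a)])
    s-=L
    if s<40: return np.array([-20+s,34.])
    s-=40
    if s<2*L: a=s/34; return np.array([20+34*np.sin(a),34*np.cos(a)])
    s-=2*L
    if s<40: return np.array([20-s,-34.])
    s-=40;a=s/34;return np.array([-20-34*np.sin(a),-34*np.cos(a)])
def wp(s):
    c,n=np.cos(YAW),np.sin(YAW);return C+np.array([[c,-n],[n,c]])@bp(s)
E
python3 - <<'E'
from h import *
p=None
for s in range(0,247,6):
    q=wp(s);print(s,q.round(1),(q-p).round(1) if p is not None else '',bp(s).round(1));p=q
E
```

```text
0 [539.3  52. ]  [-45.9  22.1]
6 [536.8  57.4] [-2.5  5.4] [-41.6  26.3]
12 [535.3  63.2] [-1.5  5.8] [-36.7  29.6]
18 [534.8  69.2] [-0.5  6. ] [-31.2  32.1]
24 [535.4  75.1] [0.6 6. ] [-25.4  33.6]
30 [537.   80.9] [1.6 5.8] [-19.4  34. ]
36 [539.   86.6] [2.  5.7] [-13.4  34. ]
42 [541.   92.2] [2.  5.7] [-7.4 34. ]
48 [543.   97.9] [2.  5.7] [-1.4 34. ]
54 [545.  103.5] [2.  5.7] [ 4.6 34. ]
60 [547.  109.2] [2.  5.7] [10.6 34. ]
66 [549.  114.8] [2.  5.7] [16.6 34. ]
72 [551.1 120.5] [2.1 5.6] [22.6 33.9]
78 [554.  125.7] [2.9 5.2] [28.5 32.9]
84 [557.8 130.3] [3.8 4.6] [34.1 30.9]
90 [562.4 134.3] [4.5 3.9] [39.4 28. ]
96 [567.5 137.3] [5.2 3.1] [44.  24.1]
102 [573.1 139.4] [5.6 2.1] [47.8 19.5]
108 [579.  140.5] [5.9 1.1] [50.8 14.3]
114 [585.  140.5] [6. 0.] [52.9  8.7]
120 [590.9 139.5] [ 5.9 -1. ] [53.9  2.8]
126 [596.6 137.5] [ 5.6 -2. ] [53.9 -3.2]
132 [601.7 134.5] [ 5.2 -3. ] [52.8 -9.1]
138 [606.3 130.6] [ 4.6 -3.9] [ 50.7 -14.7]
144 [610.2 126. ] [ 3.8 -4.6] [ 47.6 -19.8]
150 [613.1 120.8] [ 3.  -5.2] [ 43.7 -24.4]
156 [615.1 115.1] [ 2.  -5.6] [ 39.1 -28.2]
162 [616.1 109.2] [ 1.  -5.9] [ 33.8 -31.1]
168 [616.  103.2] [-0.1 -6. ] [ 28.1 -33. ]
174 [614.9  97.4] [-1.1 -5.9] [ 22.2 -33.9]
180 [613.   91.7] [-1.9 -5.7] [ 16.2 -34. ]
186 [611.  86.] [-2.  -5.7] [ 10.2 -34. ]
192 [608.9  80.4] [-2.  -5.7] [  4.2 -34. ]
198 [606.9  74.7] [-2.  -5.7] [ -1.8 -34. ]
204 [604.9  69.1] [-2.  -5.7] [ -7.8 -34. ]
210 [602.9  63.4] [-2.  -5.7] [-13.8 -34. ]
216 [600.9  57.8] [-2.  -5.7] [-19.8 -34. ]
222 [598.4  52.3] [-2.5 -5.5] [-25.8 -33.5]
228 [595.   47.4] [-3.4 -4.9] [-31.5 -32. ]
234 [590.8  43.1] [-4.2 -4.3] [-37.  -29.5]
240 [586.   39.6] [-4.9 -3.5] [-41.9 -26. ]
246 [580.5  37.1] [-5.4 -2.6] [-46.1 -21.8]
```

```bash
python3 -m pendant '[[-0.2,-0.2,-1,0],[-0.2,-0.2,-1.4,0],[-0.2,-0.2,-1.4,0],[-0.25,-0.25,-1.4,0],[-0.25,-0.25,-1.4,0],[-0.25,-0.25,-1.5,0],[-0.25,-0.25,-1.5,0],[-0.25,-0.25,-1.5,0],[-0.25,-0.25,-1.5,0],[-0.25,-0.25,-1.5,0],[-0.25,-0.2,-1.5,0],[-0.2,-0.1,-1.6,0],[0,0,0,0],[0,0,0,0],[0,0,0,0]]'; python3 - <<'E'
from rig import env
import cv2,numpy as np
o=env.get_obs();print({k:np.round(v,3).tolist() for k,v in o.items()})
s=env.snapshot("wrist");cv2.imwrite("pics/w2.png",s["img"][:,:,::-1]);np.savez("w2.npz",pos=o["position"],rot=o["tcp_rot"],**s)
from h import *
s=dict(np.load("w2.npz"));T=wristT(s)
def pix(P):
    q=np.linalg.inv(T)@np.r_[P,1];f=210/np.tan(np.radians(s["fov_y"])/2);return (int(s["cx"]+f*q[0]/-q[2]),int(s["cy"]-f*q[1]/-q[2]))
i=s["img"][:,:,::-1].copy()
for d in range(0,247,6): cv2.circle(i,pix(np.r_[wp(d),97]),2,(0,0,255),-1)
cv2.imwrite("pics/w2o.png",i)
E
```

```text
time: 4.07
position: [539.4, 50.1, 146.3]
tcp_rot: [-1.57, 0.0, -1.906]
ft_force: [1.1, 0.9, -0.2]
gripper_width: 0.4
{'time': 4.067, 'q': [0.472, 0.506, -0.778, 1.897, 0.443, 0.918, -2.427], 'dq': [-0.005, -0.008, -0.008, -0.016, -0.0, -0.002, -0.004], 'tau': [0.221, -44.799, -9.413, -22.06, 0.052, -0.018, 0.0], 'position': [539.38, 50.107, 146.342], 'tcp_rot': [-1.57, 0.0, -1.906], 'ft_force': [1.054, 0.864, -0.236], 'moment': [0.008, 0.02, -0.002], 'gripper_width': 0.385}
```

View pics/w2o.png

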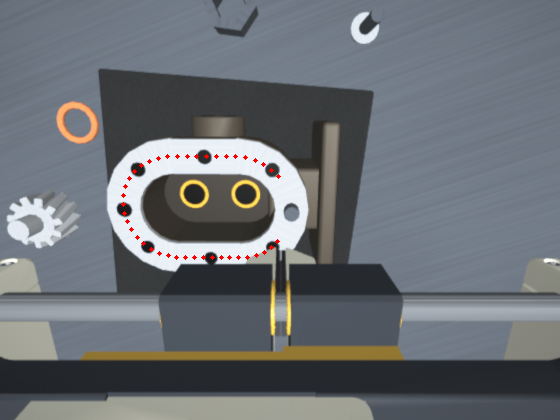

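The overlaid middle line runs through all the bolt-hole centres (e.g. (124,209), (204,157), (210,258)), and the dowel is at (291,212), so the fit is good. Now I'll descend.

```bash
python3 -m pendant '[[0,0.1,-0.5,0],[0,0.1,-0.5,0],[0,0,-0.5,0],[0,0,-0.5,0],[0,0,-0.5,0],[0,0,-0.5,0],[0,0,-0.3,0],[0,0,0,0],[0,0,0,0]]';  python3 -m pendant '[[0,0,-0.1,0],[0,0,-0.1,0],[0,0,0,0]]'
```

```text
time: 4.87
position: [539.0, 52.9, 112.5]
tcp_rot: [-1.571, -0.0, -1.905]
ft_force: [-0.3, -0.6, -0.7]
gripper_width: 0.4
time: 5.12
position: [539.2, 52.7, 110.8]
tcp_rot: [-1.571, 0.0, -1.906]
ft_force: [0.1, 0.6, -0.6]
gripper_width: 0.9
```

```bash
python3 -m pendant '[[0,0,-0.1,0],[0,0,0,0]]'; python3 -m pendant '[[0,0,-0.1,0],[0,0,0,0]]'
```

```text
time: 5.28
position: [539.2, 52.7, 109.7]
tcp_rot: [-1.571, -0.0, -1.905]
ft_force: [0.6, -0.5, 0.1]
gripper_width: 0.2
time: 5.45
position: [539.1, 52.7, 108.6]
tcp_rot: [-1.571, -0.0, -1.905]
ft_force: [-0.9, -0.3, -0.2]
gripper_width: 0.5
```

```bash
python3 -m pendant '[[0.02,-0.08,-0.1,0],[0,0,0,0]]'; python3 -m pendant '[[0,0,-0.1,0],[0,0,0,0]]'
```

```text
time: 5.62
position: [539.3, 52.5, 107.9]
tcp_rot: [-1.571, 0.0, -1.905]
ft_force: [-1.8, 0.9, 3.0]
gripper_width: 0.1
time: 5.78
position: [539.3, 52.5, 107.1]
tcp_rot: [-1.571, 0.0, -1.905]
ft_force: [-2.5, 0.7, 7.2]
gripper_width: 0.8
```

```bash
python3 -m pendant '[[0,0,-0.05,0],[0,0,0,0]]'; python3 -m pendant '[[0,0,-0.05,0],[0,0,0,0]]'
```

```text
time: 5.95
position: [539.3, 52.5, 106.9]
tcp_rot: [-1.571, -0.0, -1.905]
ft_force: [-2.9, 0.8, 7.8]
gripper_width: -0.2
time: 6.12
position: [539.3, 52.5, 106.5]
tcp_rot: [-1.571, -0.0, -1.905]
ft_force: [-4.1, 0.3, 9.6]
gripper_width: 0.7
```

```bash
python3 -m pendant '[[-0.13,0.24,0,0],[-0.12,0.27,0,0],[-0.09,0.28,0,0],[-0.06,0.29,0,0]]'
```

```text
time: 6.45
position: [537.4, 60.2, 107.0]
tcp_rot: [-1.566, -0.002, -1.908]
ft_force: [1.4, -4.8, 7.6]
gripper_width: 0.8
```

```bash
python3 -m pendant '[[-0.06,0.3,0,0],[-0.04,0.3,0,0],[0,0.3,0,0],[0.04,0.3,0,0],[0.07,0.29,0,0],[0.09,0.29,0,0]]'
```

```text
time: 6.95
position: [537.2, 77.3, 106.6]
tcp_rot: [-1.568, -0.004, -1.908]
ft_force: [-2.5, -7.1, 10.4]
gripper_width: 0.4
```

```bash
python3 -m pendant '[[0.06,0.29,0.02,0],[0.08,0.29,0.02,0],[0.1,0.28,0.01,0],[0.1,0.28,0,0],[0.1,0.28,0,0],[0.1,0.28,0,0]]'
```

```text
time: 7.45
position: [542.1, 94.5, 106.8]
tcp_rot: [-1.57, -0.004, -1.907]
ft_force: [-2.4, -5.8, 8.7]
gripper_width: 0.6
```

```bash
python3 -m pendant '[[0.1,0.28,0,0],[0.1,0.28,0,0],[0.1,0.28,0,0],[0.1,0.28,0,0],[0.1,0.28,0,0],[0.1,0.28,0,0]]'
```

```text
time: 7.95
position: [548.1, 111.3, 106.8]
tcp_rot: [-1.57, -0.004, -1.907]
ft_force: [-2.0, -6.2, 8.8]
gripper_width: 0.8
```

```bash
python3 -m pendant '[[0.11,0.28,0,0],[0.12,0.28,0,0],[0.14,0.26,0,0],[0.16,0.25,0,0],[0.18,0.24,0,0],[0.21,0.22,0,0],[0.23,0.2,0,0],[0.24,0.18,0,0]]'
```

```text
time: 8.62
position: [560.6, 131.0, 106.5]
tcp_rot: [-1.572, -0.005, -1.907]
ft_force: [-6.3, -4.4, 10.2]
gripper_width: 0.6
```

```bash
python3 -m pendant '[[0.25,0.21,0.01,0],[0.27,0.19,0.01,0],[0.28,0.15,0.01,0],[0.29,0.1,0,0],[0.3,0.07,0,0],[0.31,0.05,0,0],[0.31,0.02,0,0],[0.31,0,0,0]]'
```

```text
time: 9.28
position: [583.2, 141.2, 106.8]
tcp_rot: [-1.573, -0.003, -1.905]
ft_force: [-6.4, -0.6, 8.9]
gripper_width: 0.3
```

```bash
python3 -m pendant '[[0.3,-0.03,0,0],[0.29,-0.07,0,0],[0.29,-0.09,0,0],[0.28,-0.12,0,0],[0.27,-0.14,0,0],[0.25,-0.16,0,0],[0.24,-0.19,0,0],[0.22,-0.2,0,0]]'
```

```text
time: 9.95
position: [605.5, 133.4, 107.2]
tcp_rot: [-1.572, 0.001, -1.904]
ft_force: [-4.0, 3.8, 7.1]
gripper_width: 0.8
```

```bash
python3 -m pendant '[[0.19,-0.25,-0.01,0],[0.18,-0.26,-0.01,0],[0.16,-0.27,0,0],[0.13,-0.28,0,0],[0.11,-0.3,0,0],[0.08,-0.3,0,0],[0.05,-0.31,0,0],[0.03,-0.31,0,0]]'
```

```text
time: 10.62
position: [616.5, 111.1, 107.6]
tcp_rot: [-1.569, 0.004, -1.904]
ft_force: [-0.7, 4.7, 5.4]
gripper_width: 0.4
```

```bash
python3 -m pendant '[[0,-0.3,-0.02,0],[-0.02,-0.3,-0.02,0],[-0.04,-0.29,-0.01,0],[-0.05,-0.29,-0.01,0],[-0.07,-0.29,0,0],[-0.09,-0.28,0,0]]'
```

```text
time: 11.12
position: [614.8, 93.6, 107.4]
tcp_rot: [-1.567, 0.005, -1.904]
ft_force: [1.6, 4.4, 6.3]
gripper_width: 0.3
```

```bash
python3 -m pendant '[[-0.12,-0.28,-0.02,0],[-0.12,-0.28,-0.01,0],[-0.11,-0.28,0,0],[-0.11,-0.28,0,0],[-0.11,-0.28,0,0],[-0.1,-0.28,0,0]]'
```

```text
time: 11.62
position: [608.5, 76.6, 107.3]
tcp_rot: [-1.567, 0.005, -1.904]
ft_force: [2.2, 3.1, 5.7]
gripper_width: 0.2
```

```bash
python3 -m pendant '[[-0.12,-0.28,-0.03,0],[-0.11,-0.28,-0.01,0],[-0.1,-0.28,0,0],[-0.1,-0.28,0,0],[-0.1,-0.28,0,0],[-0.1,-0.28,0,0]]'; python3 - <<'E'
from rig import env
import cv2,numpy as np
o=env.get_obs();print(o["q"])
from h import *
s=env.snapshot("wrist");s.update(pos=o["position"],rot=o["tcp_rot"]);T=wristT(s)
def pix(P):
    q=np.linalg.inv(T)@np.r_[P,1];f=210/np.tan(np.radians(s["fov_y"])/2);return (int(s["cx"]+f*q[0]/-q[2]),int(s["cy"]-f*q[1]/-q[2]))
i=s["img"][:,:,::-1].copy()
for d in range(0,247,6): cv2.circle(i,pix(np.r_[wp(d),97]),2,(0,0,255),-1)
cv2.imwrite("pics/w3o.png",i)
E
```

```text
time: 12.12
position: [602.5, 60.1, 107.1]
tcp_rot: [-1.566, 0.005, -1.904]
ft_force: [2.1, 5.4, 7.3]
gripper_width: 0.2
[ 0.30659985  0.61688975 -0.60390685  1.76878139  0.43541029  0.88577868
 -2.39387153]
```

View pics/w3o.png

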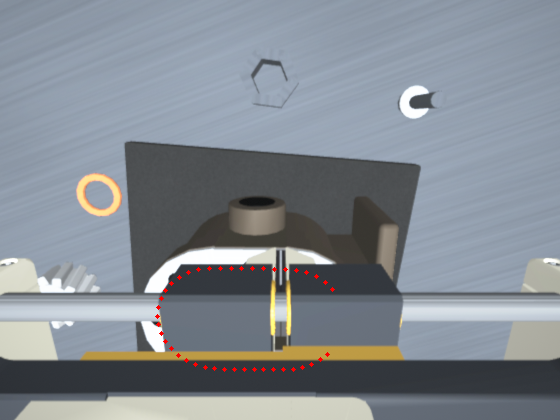

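```bash
python3 -m pendant '[[-0.11,-0.28,0,0],[-0.13,-0.27,0,0],[-0.15,-0.26,0,0],[-0.17,-0.25,0,0],[-0.19,-0.23,0,0],[-0.2,-0.21,0,0]]'
```

```text
time: 12.67
position: [593.5, 44.4, 107.2]
tcp_rot: [-1.565, 0.005, -1.904]
ft_force: [3.5, 2.6, 6.9]
gripper_width: 0.6
```

```bash
python3 -m pendant '[[-0.23,-0.17,0,0],[-0.24,-0.15,0,0],[-0.25,-0.13,0,0],[-0.26,-0.11,0,0]]'; python3 -m pendant '[[0,0,0,0]]'
```

```text
time: 13.0
position: [584.2, 38.1, 107.2]
tcp_rot: [-1.564, 0.004, -1.905]
ft_force: [4.0, 1.9, 6.9]
gripper_width: 0.6
time: 13.08
position: [583.7, 37.8, 107.2]
tcp_rot: [-1.565, 0.004, -1.905]
ft_force: [3.5, 1.8, 6.5]
gripper_width: 0.6
```

```bash
python3 -m pendant '[[-0.2,-0.07,0,0],[-0.14,-0.05,0,0],[0,0,0,0]]'
```

```text
time: 13.33
position: [580.6, 36.6, 107.2]
tcp_rot: [-1.564, 0.004, -1.905]
ft_force: [3.2, 0.8, 7.0]
gripper_width: 0.7
```

```bash
python3 -m pendant '[[0.03,0,0.15,0],[0,0,0.2,0],[0,0,0.4,0],[0,0,0.8,0],[0,0,1.2,0],[0,0,1.5,0],[0,0,1.5,0],[0,0,1.5,0],[0,0,1.5,0],[0,0,1.5,0],[0,0,1.5,0],[0,0,1.5,0],[0,0,1,0],[0,0,0,0],[0,0,0,0],[0,0,0,0]]'; python3 - <<'E'
from rig import env
from h import *
o=env.get_obs();print(o["ft_force"],o["position"])
s=env.snapshot("wrist");s.update(pos=o["position"],rot=o["tcp_rot"])
t=env.snapshot("top");cv2.imwrite("pics/t9.png",t["img"][:,:,::-1]);cv2.imwrite("pics/w9.png",s["img"][:,:,::-1]);np.savez("w9.npz",**s)
t0=dict(np.load("top0.npz"));d=np.abs(t["img"].astype(int)-t0["img"]).max(2)
for n,(u,v) in dict(gear=(211,202),nut=(305,160),screw=(345,178),washer=(238,175),union=(272,243)).items(): print(n,d[v-10:v+11,u-10:u+11].max())
E
```

```text
time: 14.67
position: [576.9, 35.4, 246.9]
tcp_rot: [-1.572, -0.001, -1.906]
ft_force: [0.3, 0.0, -1.4]
gripper_width: 0.5
[ 0.31945811  0.03724547 -1.4074428 ] [576.8707328   35.44310005 246.86805952]
gear 4
nut 203
screw 175
washer 5
union 5
```

View pics/w9.png

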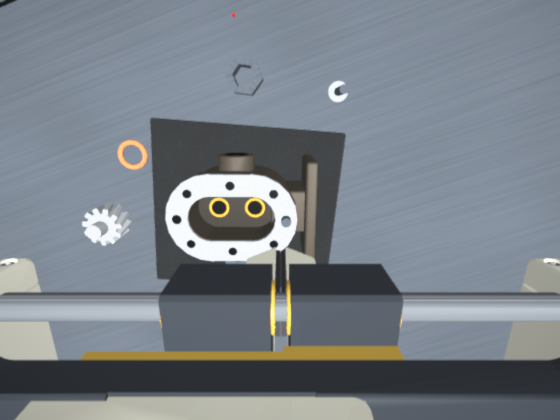

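View pics/t9.png

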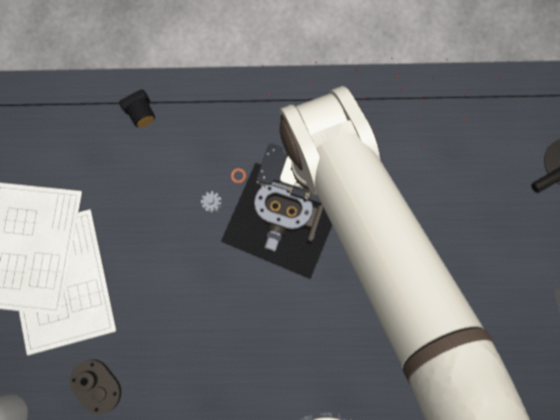

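The wrist view shows the pump at (231,216) and the nut, screw, washer and gear all upright. In the top view the arm hides the nut and screw, so I'll check the poses from the wrist view.

```bash
python3 - <<'E'
from h import *
s=dict(np.load("w9.npz"));T=wristT(s)
cen,th,r,c=facefit(s,T,97,(155,165,300,262),thr=150);print(cen.round(1),np.degrees(th).round(2),[np.round(x,1) for x in r])
s1=dict(np.load("w1.npz"));T1=wristT(s1)
for n,a,b,z in [("nut",(280,66),(248,80),22),("screw head",(358,76),(338,91),9),("washer",(179,131),(133,155),4)]:print(n,onplane(s1,a,z,T1)[0].round(1),onplane(s,b,z,T)[0].round(1))
for n,a,b in [("dowel",(317,183),(286,221)),("empty hole",(225.3,181.3),(177,219))]:
    print(n,onplane(s1,a,107 if n=="dowel" else 97,T1)[0].round(1),onplane(s,b,107 if n=="dowel" else 97,T)[0].round(1))
E
```

```text
[572.9  85.4] 62.67 [array([575. ,  86.3]), array([133.3,  90.5]), np.float64(70.8)]
nut [699.3  33.5  22. ] [698.5  30.4  22. ]
screw head [655.7 -61.1   9. ] [655.6 -61.5   9. ]
washer [668.5 194.8   4. ] [667.5 194.5   4. ]
dowel [558.2  37.  107. ] [559.2  35.9 107. ]
empty hole [592.9 138.2  97. ] [593.3 137.9  97. ]
```

```bash
python3 -c "
from rig import env
print(env.close_job())"
```

```text
the job is handed in; nothing more can be done
None
```

I ran the closed, down-pointing fingertip clockwise round the joint face, from 24 mm past the dowel pin to 24 mm short of it on the other side. I then lifted straight up, about 140 mm clear, and handed the job in at 14.8 s.

- **Touch:** every vertical force read along the run, and at the end of the descent, was 5 to 10.5 N. Sideways drag was about 4 to 8 N. Forces were read at the end of each 12 to 24 mm stretch, not continuously.
- **Path:** at those points the fingertip was within about 1.5 mm of the middle line. It started about 0.5 mm past face_0 and ended within about 0.5 mm of face_9.
- **Pump body:** the dowel pin and the empty dowel hole were within about 1.5 mm of where they were at the start, so the body stayed put. The automatic fit of the face outline disagreed on the last picture (its angle came out 8° off). I put this down to the gripper covering part of the face, and did not rely on it.
- **Parts round it:** the gear and union looked unchanged in the top view. The washer and screw were within about 1 mm of their starting positions in the wrist view. The nut read 3 mm off; it was picked by eye, and the hand stayed at least 60 mm from it. The arm hid the nut and screw in the last top view, so those two were checked only from the wrist.

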